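# Stop the polishing lathe rocking

### The arm

A 6-joint arm with a two-finger parallel gripper is mounted at the origin on the work surface. World frame = base frame: x ahead of the robot, y to its left, z up, the work surface at z = 0. Lengths are in mm, angles in rad, forces in N, time in s.
With the tool pointing down it reaches from about 325 to 900 mm from the base axis. Payload 3.5 kg.
Tool frame: the origin (TCP) lies between the finger pads; the fingertips stand 19 mm ahead of it and the grasp point (between the pads) is the TCP; z points along the fingers, y is the line along which they close (so a half turn about z gives the same grasp; the last joint's range is limited). The gripper opens to 85 mm and grips with 20 to 120 N. Pads are 22 mm wide; open, the fingers measure 114 mm over their backs; the gripper's body (76 mm by 85 mm) begins 54 mm behind the grasp point. The pads swing forward as they close: fully open they stand 13 mm farther back than shut.
Start: joints at [1.166, 0.276, -0.026, 1.268, 0, 1.467], TCP at [185.781, 596.747, 214.813] pointing down, gripper open.
Joint ranges: [-3.12, 3.12], [-0.85, 1.88], [-1.08, 1.24], [-1.95, 2.15], [-1.57, 1.53], [-3.14, 3.14]. Speed limits (rad/s): [2.57, 2.57, 3.14, 3.14, 3.14, 3.14].

### API

Orientations are given as a rotation vector (axis times angle).
In Python, from rig import get_state, viewer, ctrl gives the robot as it stands.
- The arm moves only by the shell command python3 -m handwheel 'ROWS' [FORCE]. ROWS is JSON, a list of rows, each a list of 7 numbers: the shift along the tool's x, y, z in m, then the turn, a rotation vector about the tool's x, y, z in degrees, then the opening, from 0 (shut) to 1 (fully open). In form: [[tx, ty, tz, ax, ay, az, hand], ...]. A call has 1 to 10 rows; each row shifts and turns the commanded pose from where the row before left it, along the tool's axes as they then stand; what a row does not reach is not made up. A row lasts 1/12 s, in which the tool goes at most 41.7 mm and 7.16 degrees, less where a joint would pass 70% of its speed; a pose out of reach is approached as far as the arm can. A call with a gripper value outside its range is refused whole. The fingers move at their own pace and stop on an object; FORCE is the grip in N (left out, the last holds). Time passes only in rows, so rows that do not move let the fingers close. It gives the time, the measured TCP pose, the force, the opening and the grip force at its end, in the units of the state.
- get_state(): the state, without advancing time (a new reading comes with each control period).
- viewer.capture(name): name is "scene" or "top"; returns a dict with "color" (384x512x3 uint8, blue, green, red), "range_z" (384x512 float32, mm along the optical axis (not along the pixel's ray), 0 where there is no reading), "fx", "fy", "cx", "cy" (pixels), "rvec" (rotation vector, rad) and "tvec" (3), from world to camera coordinates, as OpenCV has them. Camera axes: x right, y down, z forward; pixel columns grow to the right and rows downward; lengths in mm; the calibration is good to about 2 mm. A picture is of the moment at which its call begins.
- ctrl.finish_job(): hands the job in; it is judged then, once.
The state is a dict: "t": time; "joint_positions": joint angles; "qvel": joint speeds; "effort": joint torques, N m; "position": TCP position; "orientation": TCP orientation; "force": force on the tool from outside, world axes, zero at the start; "wrist_torque": the same for the moment, N m; "gripper_width": opening from 0.0 (shut) to 1.0 (fully open); "finger_force": force on a finger pad.
Only numpy, scipy, OpenCV 4.12 (cv2) and the standard library are available. Lean on these libraries where they do the work, as an engineer would, in place of code of your own. Each camera call takes 0.05 s, during which the arm holds its last target. There are 200 camera calls.

### The job

One corner of the polishing lathe's base plate rocks. Press down on the plate's corners with the fingertips, one after another, until you find the one that gives, then push that corner's wedge shim in under the plate until its heel sits flat against the plate's edge. Do not pick anything up, leave the other three shims where they lie, and do not shift the lathe or the things around it.

Things in the scene. Friction and masses are not known exactly. Their poses are not given: they have to be found in the camera images.
- lathe: Polishing lathe, 7 kg, loose: white motor housing, 136 (x) x 112 (y) mm, centred on a grey steel base plate 220 (x) x 270 (y) x 8 mm that stands on four black rubber feet, 14 mm over the bench (plate top 22 mm, housing top 182 mm). Spindles stick out to 108 mm along +y and -y, 26 mm thick, 122 mm over the bench. Origin: centre of the plate's underside; x away from the robot, y left, z up.
- corner_nl (a point): Plate top over its near left foot (a small flush screw): where to press. Lathe frame x -92, y 117, z 8 mm. Three feet are firm: such a corner gives under 1 mm at 10 N. One foot, no eye can tell which, has perished: that corner gives from about 2 N, is down some 3.5 mm at about 5 N, stands firm there, and springs back when released.
- corner_nr (a point): Plate top over its near right foot (a small flush screw): where to press. Lathe frame x -92, y -117, z 8 mm. Three feet are firm: such a corner gives under 1 mm at 10 N. One foot, no eye can tell which, has perished: that corner gives from about 2 N, is down some 3.5 mm at about 5 N, stands firm there, and springs back when released.
- corner_fl (a point): Plate top over its far left foot (a small flush screw): where to press. Lathe frame x 92, y 117, z 8 mm. Three feet are firm: such a corner gives under 1 mm at 10 N. One foot, no eye can tell which, has perished: that corner gives from about 2 N, is down some 3.5 mm at about 5 N, stands firm there, and springs back when released.
- corner_fr (a point): Plate top over its far right foot (a small flush screw): where to press. Lathe frame x 92, y -117, z 8 mm. Three feet are firm: such a corner gives under 1 mm at 10 N. One foot, no eye can tell which, has perished: that corner gives from about 2 N, is down some 3.5 mm at about 5 N, stands firm there, and springs back when released.
- shim_nl: Loose beech wedge shim of the near left corner, 24 mm wide, 30 g, flat on the bench, thin toe under the plate's left edge beside the foot. Its x axis points to the toe, about square to that edge. Heel block: x -20 to 0 mm, 26 mm high; its inner end is the stop face. Tongue: x 0 to 50 mm, 13.4 mm thick, tapering to 4. Origin: on the underside below the stop face.
- shim_nl_heel (a point): Centre of the outer end face of the near left shim's heel, 20 mm behind its origin, 12 mm over the bench: where to push. The shim slides with under 1 N. It starts 30 to 46 mm short of home; home is the stop face flat on the plate's edge: shim origin at x about -56, y 135 mm in the lathe's frame.
- shim_nr: Loose beech wedge shim of the near right corner, 24 mm wide, 30 g, flat on the bench, thin toe under the plate's right edge beside the foot. Its x axis points to the toe, about square to that edge. Heel block: x -20 to 0 mm, 26 mm high; its inner end is the stop face. Tongue: x 0 to 50 mm, 13.4 mm thick, tapering to 4. Origin: on the underside below the stop face.
- shim_nr_heel (a point): Centre of the outer end face of the near right shim's heel, 20 mm behind its origin, 12 mm over the bench: where to push. The shim slides with under 1 N. It starts 30 to 46 mm short of home; home is the stop face flat on the plate's edge: shim origin at x about -56, y -135 mm in the lathe's frame.
- shim_fl: Loose beech wedge shim of the far left corner, 24 mm wide, 30 g, flat on the bench, thin toe under the plate's left edge beside the foot. Its x axis points to the toe, about square to that edge. Heel block: x -20 to 0 mm, 26 mm high; its inner end is the stop face. Tongue: x 0 to 50 mm, 13.4 mm thick, tapering to 4. Origin: on the underside below the stop face.
- shim_fl_heel (a point): Centre of the outer end face of the far left shim's heel, 20 mm behind its origin, 12 mm over the bench: where to push. The shim slides with under 1 N. It starts 30 to 46 mm short of home; home is the stop face flat on the plate's edge: shim origin at x about 56, y 135 mm in the lathe's frame.
- shim_fr: Loose beech wedge shim of the far right corner, 24 mm wide, 30 g, flat on the bench, thin toe under the plate's right edge beside the foot. Its x axis points to the toe, about square to that edge. Heel block: x -20 to 0 mm, 26 mm high; its inner end is the stop face. Tongue: x 0 to 50 mm, 13.4 mm thick, tapering to 4. Origin: on the underside below the stop face.
- shim_fr_heel (a point): Centre of the outer end face of the far right shim's heel, 20 mm behind its origin, 12 mm over the bench: where to push. The shim slides with under 1 N. It starts 30 to 46 mm short of home; home is the stop face flat on the plate's edge: shim origin at x about 56, y -135 mm in the lathe's frame.
- felt_wheel: Bystander: grey felt wheel with a hole, 48 mm across, 16 mm high, on the bench between the left shims. Origin: on its underside.
- polish_bar: Bystander: brown bar of polish, 26 x 66 x 24 mm, between the right shims. Origin: on its underside.
- plaster_model: Bystander: plaster dental model, 56 x 66 x 27 mm, on the robot's side of the plate. Origin: on its underside.
- spatula: Bystander: spatula 170 mm long lying to the right of the plate. Origin: on its underside.
- pumice_jar: Bystander: white jar 64 mm across, about 65 mm high, beyond the plate. Origin: on its underside.
- rubber_bowl: Bystander: blue bowl 104 mm across, 55 mm high, beyond the plate. Origin: on its underside.
- brush_wheel: Bystander: wooden brush wheel 72 mm across, 16 mm high, to the left. Origin: on its underside.

How it is judged (in metres and radians):
On the way, in this order (a step that is already met when the one before it is completed fails the run):
1. the corner that rocks has been pressed and gives way under the finger (height (world z) of any of corner_nl, corner_nr, corner_fl, corner_fr below 0.0195 m and contact force between the fingers and lathe above 1 N), for 0.1 s.
2. the shim of that corner is pushed home, heel flat against the plate's edge (((y of shim_nl in the frame of lathe below 0.1385 m and x of shim_nl in the frame of lathe between -0.069 and -0.043 m and angle between the x axis of shim_nl and the y axis of lathe, either way round below 0.14 rad and angle between shim_nl's own z axis and vertical below 0.08 rad and height (world z) of shim_nl below 0.004 m and horizontal distance between shim_nl and worn_pad_c0 below 0.075 m) or (y of shim_nr in the frame of lathe above -0.1385 m and x of shim_nr in the frame of lathe between -0.069 and -0.043 m and angle between the x axis of shim_nr and the y axis of lathe, either way round below 0.14 rad and angle between shim_nr's own z axis and vertical below 0.08 rad and height (world z) of shim_nr below 0.004 m and horizontal distance between shim_nr and worn_pad_c0 below 0.075 m) or (y of shim_fl in the frame of lathe below 0.1385 m and x of shim_fl in the frame of lathe between 0.043 and 0.069 m and angle between the x axis of shim_fl and the y axis of lathe, either way round below 0.14 rad and angle between shim_fl's own z axis and vertical below 0.08 rad and height (world z) of shim_fl below 0.004 m and horizontal distance between shim_fl and worn_pad_c0 below 0.075 m) or (y of shim_fr in the frame of lathe above -0.1385 m and x of shim_fr in the frame of lathe between 0.043 and 0.069 m and angle between the x axis of shim_fr and the y axis of lathe, either way round below 0.14 rad and angle between shim_fr's own z axis and vertical below 0.08 rad and height (world z) of shim_fr below 0.004 m and horizontal distance between shim_fr and worn_pad_c0 below 0.075 m))), for 0.2 s.
At the end, for the whole second after the job is handed in: The shim at the corner that rocked lies flat on the bench with its stop face within 3.5 mm of the plate's edge, square to it within 8 degrees and within 13 mm of its line beside the foot; the lathe stands level, within 10 mm of where it was; the other shims were not moved, and everything is at rest (((y of shim_nl in the frame of lathe below 0.1385 m and x of shim_nl in the frame of lathe between -0.069 and -0.043 m and angle between the x axis of shim_nl and the y axis of lathe, either way round below 0.14 rad and angle between shim_nl's own z axis and vertical below 0.08 rad and height (world z) of shim_nl below 0.004 m and horizontal distance between shim_nl and worn_pad_c0 below 0.075 m) or (y of shim_nr in the frame of lathe above -0.1385 m and x of shim_nr in the frame of lathe between -0.069 and -0.043 m and angle between the x axis of shim_nr and the y axis of lathe, either way round below 0.14 rad and angle between shim_nr's own z axis and vertical below 0.08 rad and height (world z) of shim_nr below 0.004 m and horizontal distance between shim_nr and worn_pad_c0 below 0.075 m) or (y of shim_fl in the frame of lathe below 0.1385 m and x of shim_fl in the frame of lathe between 0.043 and 0.069 m and angle between the x axis of shim_fl and the y axis of lathe, either way round below 0.14 rad and angle between shim_fl's own z axis and vertical below 0.08 rad and height (world z) of shim_fl below 0.004 m and horizontal distance between shim_fl and worn_pad_c0 below 0.075 m) or (y of shim_fr in the frame of lathe above -0.1385 m and x of shim_fr in the frame of lathe between 0.043 and 0.069 m and angle between the x axis of shim_fr and the y axis of lathe, either way round below 0.14 rad and angle between shim_fr's own z axis and vertical below 0.08 rad and height (world z) of shim_fr below 0.004 m and horizontal distance between shim_fr and worn_pad_c0 below 0.075 m)) and angle between lathe's own z axis and vertical below 0.008 rad and distance of lathe from where it was at the start of the episode below 0.01 m and linear speed of each of lathe, shim_nl, shim_nr, shim_fl, shim_fr below 0.01 m/s); the robot touches nothing.
It fails at once if a shim is lifted off the bench or tipped (height (world z) of any of shim_nl, shim_nr, shim_fl, shim_fr above 0.012 m or angle between any of shim_nl, shim_nr, shim_fl, shim_fr's own z axis and vertical above 0.35 rad).
It fails at once if a shim of a firm corner is moved (more than 10 mm) ((distance of shim_nl from where it was at the start of the episode above 0.01 m and horizontal distance between shim_nl and worn_pad_c0 above 0.1 m) or (distance of shim_nr from where it was at the start of the episode above 0.01 m and horizontal distance between shim_nr and worn_pad_c0 above 0.1 m) or (distance of shim_fl from where it was at the start of the episode above 0.01 m and horizontal distance between shim_fl and worn_pad_c0 above 0.1 m) or (distance of shim_fr from where it was at the start of the episode above 0.01 m and horizontal distance between shim_fr and worn_pad_c0 above 0.1 m)).
It fails at once if the lathe is lifted or shifted (more than 12 mm) (distance of lathe from where it was at the start of the episode above 0.012 m or height (world z) of lathe above 0.02 m).
It fails at once if a bystander is lifted (more than 25 mm) or pushed away (more than 40 mm) (height (world z) of any of felt_wheel, polish_bar, plaster_model, spatula, pumice_jar, rubber_bowl, brush_wheel above 0.025 m or distance of any of felt_wheel, polish_bar, plaster_model, spatula, pumice_jar, rubber_bowl, brush_wheel from where it was at the start of the episode above 0.04 m).
It also fails if it takes over 72 s, if anything falls off the work surface, if the arm or the gripper's body presses on something with over 40 N, if the wrist force passes 120 N, or if a joint passes its speed limit or range.

## Working session

There is one attempt and no reset: what is moved stays moved. The work goes in short steps, Python scripts to look and compute and a shell command to move; the robot and the scene stay as the last step left them, time stands still between calls to the robot, and variables do not carry over. Pictures are saved under pics/ and viewed, at most 10 in all, crops included, and the job is handed in when it is done.

```bash
ls; mkdir -p pics; python3 - <<'E'
from rig import get_state, viewer
import cv2,numpy as np
print(get_state())
for n in("scene","top"):
    d=viewer.capture(n); cv2.imwrite(f"pics/{n}0.png",d["color"]); np.savez(f"{n}0.npz",**d)
    print(n,d["fx"],d["cx"],d["cy"],d["rvec"],d["tvec"])
d=np.load("top0.npz"); cv2.imwrite("pics/top0b.png",cv2.resize(d["color"],(800,600),interpolation=cv2.INTER_CUBIC))
E
```

```text
pics
{'t': 0.0, 'joint_positions': array([ 1.16560883e+00,  2.77153877e-01, -2.79223521e-02,  1.26799324e+00,
        7.67081565e-06,  1.46737623e+00]), 'qvel': array([-0.00011021,  0.0001519 , -0.00013635, -0.00175367, -0.00031488,
       -0.00061842]), 'effort': array([ 2.49573612e-03, -4.45507014e+01,  2.95201653e+01,  1.63458445e-02,
        1.28785473e-04, -2.79706924e-08]), 'position': array([185.44434372, 595.98253359, 213.62724602]), 'orientation': array([-0.47213126, -3.10532529,  0.00345214]), 'force': array([ 0.24510936,  0.20910337, -0.45592641]), 'wrist_torque': array([ 0.05588697,  0.00123805, -0.0181952 ]), 'finger_force': 0.0, 'gripper_width': 0.9972424251769989}
scene 419.9767127922687 254.33680246408633 191.93664470805845 [ 1.43401219  2.1669953  -0.84649327] [ 212.31690412 -334.93362076 1498.56719683]
top 405.8482370000527 257.9433041985426 189.59977946477585 [ 2.17830268 -1.9961689   0.24577311] [-42.92095053 585.27413967 896.85274879]
```

View pics/top0b.png

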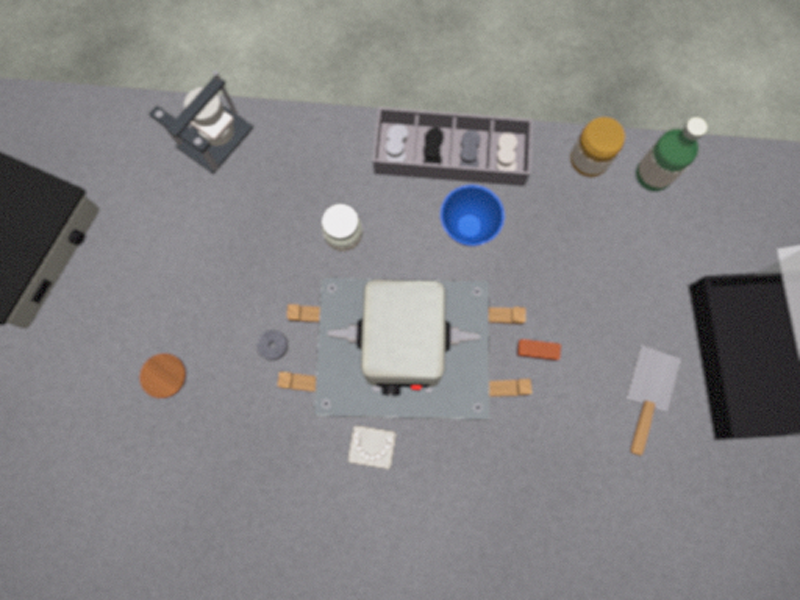

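View pics/scene0.png

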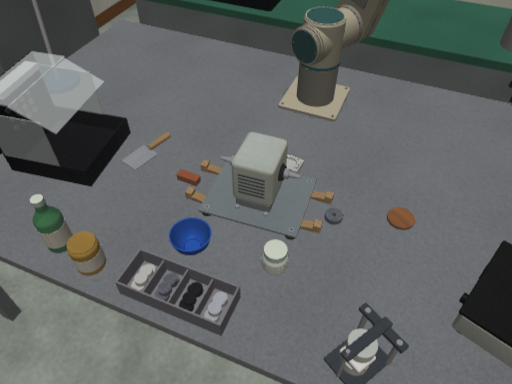

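The top view shows the plate with screws near (332,288), (477,291), (325,403) and (477,406). The shim heels are at about (292,312), (284,380), (521,315) and (526,387). I'll enlarge that area.

```bash
python3 - <<'E'
import cv2,numpy as np
d=np.load("top0.npz"); c=d["color"][170:278,170:350]
cv2.imwrite("pics/crop.png",cv2.resize(c,None,fx=4.4,fy=4.4,interpolation=cv2.INTER_CUBIC))
E
```

```text
(no output)
```

View pics/crop.png

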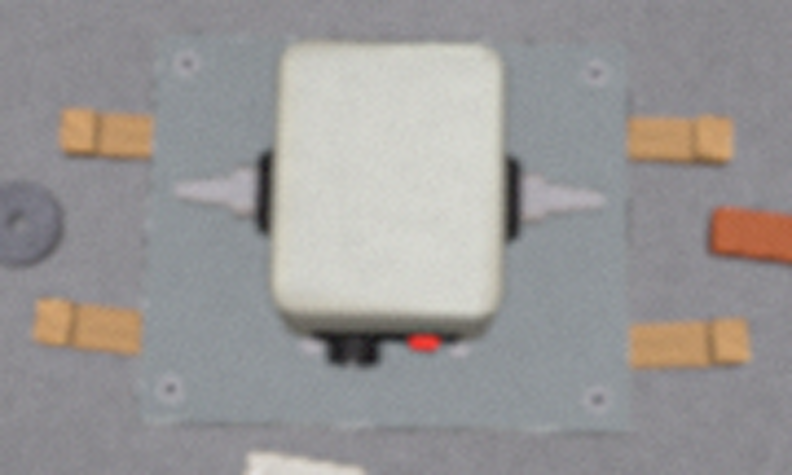

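The crop shows the screws at fl (186,63), fr (596,72), nl (170,388) and nr (597,399). The heel outer edges are at fl (62,131), nl (37,320), fr (733,139) and nr (748,341).

```bash
cat > h.py <<'E'
import cv2,numpy as np
from scipy.spatial.transform import Rotation as R
from rig import get_state
def px2w(d,u,v,z):
    M=R.from_rotvec(d["rvec"]).as_matrix(); o=-M.T@d["tvec"]
    r=M.T@np.array([(u-d["cx"])/d["fx"],(v-d["cy"])/d["fy"],1]); return o+r*(z-o[2])/r[2]
def tip(): # TCP + tool axes
    s=get_state(); m=R.from_rotvec(s["orientation"]).as_matrix(); return s["position"],m
def go(x,y,z=None): # shift in tool axes to world target TCP
    p,m=tip(); t=np.array([x,y,p[2] if z is None else z]); return np.round(m.T@(t-p)/1000,4)
E
python3 - <<'E'
from h import *
d=np.load("top0.npz")
S=dict(fl=(186,63),fr=(596,72),nl=(170,388),nr=(597,399))
L=dict(fl=(92,117),fr=(92,-117),nl=(-92,117),nr=(-92,-117))
c=lambda u,v,z:px2w(d,170+u/4.4,170+v/4.4,z)
P={k:c(*v,22)[:2] for k,v in S.items()}
A=np.array(list(L.values()),float);B=np.array([P[k] for k in L])
r,rs=R.align_vectors(np.c_[B-B.mean(0),0*B[:,0]],np.c_[A,0*A[:,0]]); yaw=r.as_rotvec()[2]
O=B.mean(0); Rm=r.as_matrix()[:2,:2]
print("lathe",O,np.degrees(yaw),rs); print({k:(P[k].round(1),(O+Rm@np.array(L[k])).round(1)) for k in P})
for k,(a,b) in dict(fl=((62,131),(97,133)),nl=((37,320),(72,324)),fr=((733,139),(697,139)),nr=((748,341),(711,342))).items():
    a=c(*a,26)[:2];b=c(*b,26)[:2]; print(k,a.round(1),b.round(1),"lathe",(Rm.T@(a-O)).round(1),(Rm.T@(b-O)).round(1))
p,m=tip();print(p,m.round(3))
E
```

```text
lathe [518.16884159   1.94704404] 3.6411555914786042 0.6925619150590515
{'fl': (array([602.5, 124.9]), array([602.6, 124.6])), 'fr': (array([ 617.8, -109.2]), array([ 617.4, -109. ])), 'nl': (array([419. , 112.7]), array([418.9, 112.9])), 'nr': (array([ 433.4, -120.6]), array([ 433.8, -120.7]))}
fl [556.  189.6] [556.6 169.7] lathe [ 49.7 184.8] [ 49. 165.]
nl [449.1 189.4] [448.6 169.9] lathe [-57.  191.5] [-58.7 172.1]
fr [ 584.5 -188.2] [ 582.7 -167.9] lathe [  54.1 -193.9] [  53.6 -173.6]
nr [ 471.7 -201. ] [ 469.4 -180.7] lathe [ -59.3 -199.6] [ -60.3 -179.2]
[185.47788728 596.05613668 213.76742851] [[-0.955  0.297 -0.001]
 [ 0.297  0.955 -0.002]
 [ 0.    -0.002 -1.   ]]
```

```bash
python3 -m handwheel '[[0,0,0,0,0,-7,0],[0,0,0,0,0,-7,0],[0,0,0,0,0,-6.9,0],[-0.0145,-0.0355,0,0,0,0,0],[-0.0145,-0.0355,0,0,0,0,0],[-0.0145,-0.0355,0,0,0,0,0],[-0.0145,-0.0355,0,0,0,0,0],[-0.0145,-0.0355,0,0,0,0,0],[-0.0145,-0.0355,0,0,0,0,0],[0,0,0,0,0,0,0]]' 40; python3 -c "
from h import *
p,m=tip();print(p,m.round(3),go(418.9,112.9,60))"
```

```text
t: 0.93
position: [287.1, 384.1, 214.1]
orientation: [0.09, -3.14, 0.007]
force: [-1.5, 0.9, -0.9]
gripper_width: -0.0
finger_force: 0.0
[287.14694241 384.13998467 214.13069647] [[-0.998 -0.057 -0.   ]
 [-0.057  0.998 -0.004]
 [ 0.001 -0.004 -1.   ]] [-0.1161 -0.2777  0.1552]
```

```bash
python3 -m handwheel '[[-0.0145,-0.0347,0,0,0,0,0],[-0.0145,-0.0347,0,0,0,0,0],[-0.0145,-0.0347,0,0,0,0,0],[-0.0145,-0.0347,0,0,0,0,0],[-0.0145,-0.0347,0,0,0,0,0],[-0.0145,-0.0347,0.03,0,0,0,0],[-0.0145,-0.0347,0.03,0,0,0,0],[-0.0145,-0.0347,0.03,0,0,0,0],[0,0,0.03,0,0,0,0],[0,0,0.03,0,0,0,0]]'; python3 -m handwheel '[[0,0,0,0,0,0,0],[0,0,0,0,0,0,0]]';  python3 -c "
from h import *
print(go(418.9,112.9,44))"
```

```text
t: 1.77
position: [413.8, 131.9, 76.0]
orientation: [-0.093, 3.139, 0.0]
force: [0.4, 0.7, 0.0]
gripper_width: 0.002
finger_force: 0.0
t: 1.93
position: [410.2, 133.1, 75.5]
orientation: [0.098, -3.135, 0.001]
force: [0.3, -0.4, 0.2]
gripper_width: -0.003
finger_force: 0.0
[-0.0075 -0.0207  0.0314]
```

```bash
python3 -m handwheel '[[-0.0075,-0.0207,0,0,0,0,0],[0,0,0.015,0,0,0,0],[0,0,0.013,0,0,0,0],[0,0,0,0,0,0,0]]';  python3 -m handwheel '[[0,0,0.002,0,0,0,0],[0,0,0.002,0,0,0,0],[0,0,0,0,0,0,0],[0,0,0,0,0,0,0]]'; python3 -m handwheel '[[0,0,0.001,0,0,0,0],[0,0,0.001,0,0,0,0],[0,0,0,0,0,0,0],[0,0,0,0,0,0,0]]'
```

```text
t: 2.27
position: [421.5, 113.6, 49.3]
orientation: [0.1, -3.14, 0.0]
force: [-0.4, -0.7, -0.8]
gripper_width: -0.002
finger_force: 0.0
t: 2.6
position: [422.1, 113.6, 45.8]
orientation: [-0.1, 3.138, 0.0]
force: [-0.9, -0.6, 0.4]
gripper_width: 0.002
finger_force: 0.0
t: 2.93
position: [421.3, 113.2, 42.8]
orientation: [0.099, -3.14, 0.0]
force: [0.2, 0.9, 0.7]
gripper_width: -0.003
finger_force: 0.0
```

```bash
for i in 1 2 3 ; do python3 -m handwheel '[[0,0,0.001,0,0,0,0],[0,0,0,0,0,0,0],[0,0,0,0,0,0,0]]' | grep -E "pos|force: \["; done
```

```text
position: [421.2, 113.2, 41.8]
force: [-0.1, -0.4, 0.6]
position: [421.3, 113.2, 40.8]
force: [0.6, -0.0, 0.7]
position: [421.3, 113.2, 39.8]
force: [-0.7, -0.3, 1.1]
```

```bash
for i in 1 2 3 4 5; do python3 -m handwheel '[[0,0,0.0007,0,0,0,0],[0,0,0,0,0,0,0],[0,0,0,0,0,0,0]]' | grep -E "pos|force: \["; done
```

```text
position: [421.3, 113.2, 39.1]
force: [-0.8, 0.1, 0.5]
position: [421.3, 113.3, 38.4]
force: [0.4, -0.4, 0.8]
position: [421.3, 113.3, 37.7]
force: [-0.1, -0.1, 0.5]
position: [421.3, 113.2, 37.0]
force: [-0.6, -0.0, -0.0]
position: [421.3, 113.2, 36.3]
force: [0.2, 0.1, -0.3]
```

```bash
for i in 1 2 3 4 5; do python3 -m handwheel '[[0,0,0.0007,0,0,0,0],[0,0,0,0,0,0,0],[0,0,0,0,0,0,0]]' | grep -E "pos|force: \["; done; python3 - <<'E'
from rig import viewer
import cv2,numpy as np
a=viewer.capture("scene")["color"][110:270,170:370];cv2.imwrite("pics/s1.png",cv2.resize(a,None,fx=3.5,fy=3.5,interpolation=cv2.INTER_CUBIC))
E
```

```text
position: [421.3, 113.2, 35.6]
force: [0.8, -0.6, 0.0]
position: [421.3, 113.2, 34.9]
force: [-0.8, 0.6, -0.2]
position: [421.3, 113.2, 34.2]
force: [-0.6, 0.1, -0.6]
position: [421.3, 113.3, 33.5]
force: [0.0, -0.2, 0.1]
position: [421.3, 113.2, 32.8]
force: [-0.0, -0.3, -0.2]
```

View pics/s1.png

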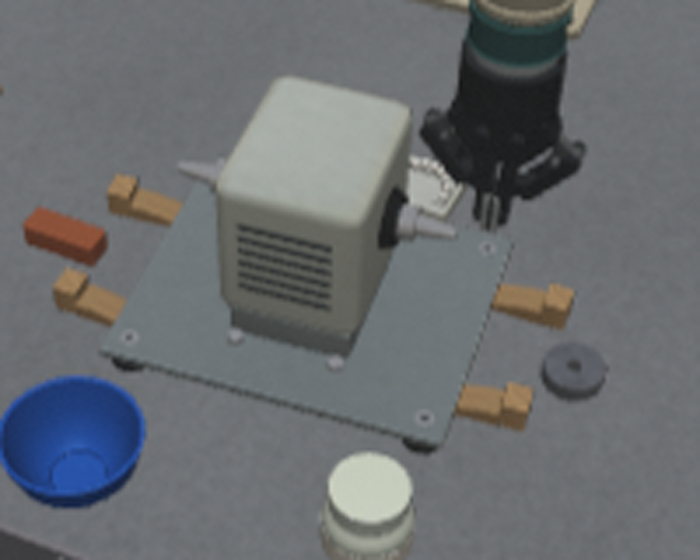

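The crop shows the fingertips at (490,222), up-image of the near-left screw at (487,248), with no contact yet. I'll compare both cameras.

```bash
python3 - <<'E'
from h import *
from rig import viewer
d=viewer.capture("scene")
for n,(u,v),z in (("nl",(487,248),22),("fl",(425,418),22),("fr",(129,337),22),("shim nl heel outer",(568,288),26),("tip",(488,226),14),("tip",(488,226),22)):
    print(n,z,px2w(d,170+u/3.5,110+v/3.5,z).round(1))
p,m=tip()
for q in (p,p+m[:,2]*19): 
    uv=cv2.projectPoints(q[None],d["rvec"],d["tvec"],np.array([[d["fx"],0,d["cx"]],[0,d["fy"],d["cy"]],[0,0,1.]]),None)[0][0,0]; print(p,(uv-[170,110])*3.5)
r=d["range_z"]; print(r[168:186:2,304:316:2].astype(int))
M=R.from_rotvec(d["rvec"]).as_matrix()
for dv in(166,168,170,172,174,176,178):
    k=309; Z=r[dv,k]; print(dv,(M.T@(Z*np.array([(k-d["cx"])/d["fx"],(dv-d["cy"])/d["fy"],1])-d["tvec"])).round(1))
E
```

```text
nl 22 [422.5 116.3  22. ]
fl 22 [605.3 128.1  22. ]
fr 22 [ 620.4 -105.8   22. ]
shim nl heel outer 26 [443.3 189.1  26. ]
tip 14 [390.1 107.6  14. ]
tip 22 [398.1 109.3  22. ]
[421.32931799 113.24130392  32.84174789] [485.09443323 236.56704472]
[421.32931799 113.24130392  32.84174789] [482.79839426 253.03747901]
[[1255 1147 1142 1139 1138 1142]
 [1246 1157 1146 1148 1142 1148]
 [1239 1159 1156 1150 1157 1148]
 [1234 1237 1156 1156 1235 1235]
 [1203 1199 1199 1231 1235 1232]
 [1194 1192 1194 1199 1195 1195]
 [1189 1184 1190 1191 1191 1188]
 [1183 1181 1184 1186 1179 1184]
 [1181 1177 1182 1177 1179 1181]]
166 [431.9 112.3  86.7]
168 [431.3 112.9  78.9]
170 [431.  113.6  71.3]
172 [434.2 115.   67.1]
174 [429.8 114.8  55.3]
176 [407.2 110.7  25.2]
178 [410.6 112.2  20.8]
```

The depth image puts the fingertips about 30 mm above what the reported pose implies, which fits the lack of contact force. I'll go on down with literal rows and watch the force.

```bash
python3 -m handwheel '[[0,0,0.002,0,0,0,0],[0,0,0.002,0,0,0,0],[0,0,0.002,0,0,0,0],[0,0,0.002,0,0,0,0],[0,0,0,0,0,0,0],[0,0,0,0,0,0,0]]'; python3 - <<'E'
from h import *
from rig import viewer
d=viewer.capture("scene"); r=d["range_z"]; M=R.from_rotvec(d["rvec"]).as_matrix()
s=get_state(); print(s["position"],s["joint_positions"])
for k in (307,309,311):
  for dv in range(170,182):
    Z=r[dv,k]; print(k,dv,(M.T@(Z*np.array([(k-d["cx"])/d["fx"],(dv-d["cy"])/d["fy"],1])-d["tvec"])).round(0))
cv2.imwrite("pics/s2.png",cv2.resize(d["color"][130:210,260:360],None,fx=6,fy=6,interpolation=cv2.INTER_CUBIC))
E
```

```text
t: 6.78
position: [421.1, 113.2, 24.6]
orientation: [0.099, -3.139, 0.0]
force: [0.5, 0.1, -0.1]
gripper_width: 0.0
finger_force: 0.0
[421.23475555 113.22582503  24.74642321] [ 1.14174012e-01  1.39444678e-01 -6.50373606e-01  7.81273834e-01
 -3.25979121e-06  5.12274723e-02]
307 170 [425. 107.  63.]
307 171 [433. 109.  67.]
307 172 [434. 109.  65.]
307 173 [432. 109.  59.]
307 174 [431. 110.  54.]
307 175 [428. 109.  48.]
307 176 [429. 110.  44.]
307 177 [410. 106.  22.]
307 178 [412. 107.  20.]
307 179 [418. 109.  22.]
307 180 [420. 109.  20.]
307 181 [426. 111.  23.]
309 170 [431. 114.  71.]
309 171 [428. 113.  65.]
309 172 [429. 114.  62.]
309 173 [429. 114.  59.]
309 174 [427. 114.  53.]
309 175 [433. 116.  54.]
309 176 [433. 116.  51.]
309 177 [428. 116.  42.]
309 178 [410. 112.  20.]
309 179 [417. 114.  23.]
309 180 [422. 115.  25.]
309 181 [423. 116.  22.]
311 170 [430. 119.  73.]
311 171 [430. 119.  69.]
311 172 [429. 119.  65.]
311 173 [429. 120.  61.]
311 174 [431. 121.  58.]
311 175 [430. 121.  54.]
311 176 [432. 122.  52.]
311 177 [427. 121.  44.]
311 178 [409. 118.  22.]
311 179 [411. 118.  19.]
311 180 [418. 120.  23.]
311 181 [421. 121.  22.]
```

View pics/s2.png

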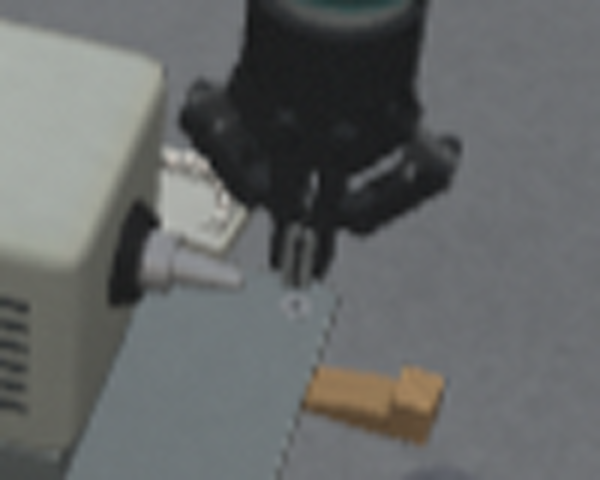

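The crop shows the tips at (300,283), just up-image of the screw at (295,305). The depth image gives a true tip height of about 41 mm, so the reported z reads low by roughly 35 mm at this pose. About 19 mm remain to the plate.

```bash
python3 -m handwheel '[[0,0,0.002,0,0,0,0],[0,0,0.002,0,0,0,0],[0,0,0.002,0,0,0,0],[0,0,0.002,0,0,0,0],[0,0,0.002,0,0,0,0],[0,0,0,0,0,0,0],[0,0,0,0,0,0,0]]' | grep -E "pos|force: \["; python3 -m handwheel '[[0,0,0.001,0,0,0,0],[0,0,0.001,0,0,0,0],[0,0,0,0,0,0,0]]'| grep -E "pos|force: \[";python3 -m handwheel '[[0,0,0.001,0,0,0,0],[0,0,0.001,0,0,0,0],[0,0,0,0,0,0,0]]'| grep -E "pos|force: \["
```

```text
position: [421.1, 113.2, 14.7]
force: [0.1, -0.7, -0.2]
position: [421.3, 113.3, 12.8]
force: [-0.2, -0.4, -0.3]
position: [421.2, 113.3, 10.7]
force: [-0.5, -0.0, 0.3]
```

```bash
python3 -m handwheel '[[0,0,0.001,0,0,0,0],[0,0,0.001,0,0,0,0],[0,0,0,0,0,0,0]]' | grep -E "pos|force: \["; python3 -m handwheel '[[0,0,0.001,0,0,0,0],[0,0,0,0,0,0,0]]'| grep -E "pos|force: \[";python3 -m handwheel '[[0,0,0.001,0,0,0,0],[0,0,0,0,0,0,0]]'| grep -E "pos|force: \[";python3 -m handwheel '[[0,0,0.001,0,0,0,0],[0,0,0,0,0,0,0]]'| grep -E "pos|force: \["
```

```text
position: [421.1, 113.2, 8.7]
force: [-0.1, -0.3, -0.1]
position: [421.2, 113.2, 7.7]
force: [-0.1, 0.4, -1.0]
position: [421.3, 113.2, 6.7]
force: [-0.1, 0.0, -0.3]
position: [421.2, 113.2, 5.7]
force: [0.5, 0.5, 0.1]
```

```bash
python3 -m handwheel '[[0,0,0.001,0,0,0,0],[0,0,0,0,0,0,0]]' | grep -E "pos|force: \["; python3 -m handwheel '[[0,0,0.001,0,0,0,0],[0,0,0,0,0,0,0]]'| grep -E "pos|force: \[";python3 -m handwheel '[[0,0,0.001,0,0,0,0],[0,0,0,0,0,0,0]]'| grep -E "pos|force: \["; python3 - <<'E'
from h import *
from rig import viewer
d=viewer.capture("scene"); r=d["range_z"]; M=R.from_rotvec(d["rvec"]).as_matrix()
for k in (309,311):
  for dv in range(174,186):
    Z=r[dv,k]; print(k,dv,(M.T@(Z*np.array([(k-d["cx"])/d["fx"],(dv-d["cy"])/d["fy"],1])-d["tvec"])).round(0))
E
```

```text
position: [421.4, 113.3, 5.2]
force: [-0.3, -0.4, 3.9]
position: [421.5, 113.3, 5.0]
force: [-3.2, -2.0, 13.2]
position: [421.5, 113.3, 4.9]
force: [-6.8, -1.7, 21.7]
309 174 [429. 115.  55.]
309 175 [431. 115.  53.]
309 176 [431. 116.  49.]
309 177 [430. 116.  44.]
309 178 [431. 117.  42.]
309 179 [431. 117.  38.]
309 180 [433. 118.  36.]
309 181 [431. 118.  30.]
309 182 [433. 119.  28.]
309 183 [431. 119.  22.]
309 184 [432. 119.  20.]
309 185 [440. 121.  24.]
311 174 [430. 120.  58.]
311 175 [428. 120.  52.]
311 176 [428. 121.  48.]
311 177 [426. 121.  42.]
311 178 [425. 121.  37.]
311 179 [424. 121.  33.]
311 180 [425. 122.  31.]
311 181 [420. 121.  21.]
311 182 [425. 123.  23.]
311 183 [429. 124.  22.]
311 184 [431. 125.  21.]
311 185 [436. 126.  23.]
```

Near-left is firm: contact at reported z about 5.3, then 22 N with no give. Next is far-left.

```bash
python3 -m handwheel '[[0,0,-0.035,0,0,0,0],[0,0,-0.035,0,0,0,0],[0,0,-0.035,0,0,0,0],[0,0,-0.035,0,0,0,0],[-0.031,0,0,0,0,0,0],[-0.031,0,0,0,0,0,0],[-0.031,0,0,0,0,0,0],[-0.031,0,0,0,0,0,0],[-0.031,0,0,0,0,0,0],[-0.029,0.002,0,0,0,0,0]]'; python3 -m handwheel '[[0,0,0.03,0,0,0,0],[0,0,0.03,0,0,0,0],[0,0,0.03,0,0,0,0],[0,0,0,0,0,0,0],[0,0,0,0,0,0,0]]'; python3 - <<'E'
from h import *
from rig import viewer
print(go(603.8,126))
d=viewer.capture("scene"); r=d["range_z"]; M=R.from_rotvec(d["rvec"]).as_matrix()
v,u=np.mgrid[:384,:512]; P=np.stack([(u-d["cx"])/d["fx"]*r,(v-d["cy"])/d["fy"]*r,r],-1); W=(P-d["tvec"])@M
m=(abs(W[...,0]-604)<22)&(abs(W[...,1]-126)<22)&(W[...,2]>30)&(W[...,2]<95)&(r>0)
q=W[m]; print(len(q),q[np.argsort(q[:,2])[:12]].round(0))
E
```

```text
t: 10.05
position: [606.5, 126.7, 142.5]
orientation: [-0.098, 3.14, -0.0]
force: [0.6, -0.1, -0.8]
gripper_width: 0.003
finger_force: 0.0
t: 10.47
position: [602.4, 126.6, 50.8]
orientation: [0.099, -3.134, 0.001]
force: [-0.4, 0.1, -0.4]
gripper_width: 0.002
finger_force: 0.0
[-0.0013 -0.0007 -0.    ]
70 [[606. 134.  71.]
 [612. 131.  73.]
 [612. 126.  75.]
 [613. 133.  75.]
 [614. 123.  75.]
 [615. 129.  75.]
 [611. 122.  75.]
 [608. 137.  75.]
 [609. 119.  75.]
 [612. 128.  76.]
 [608. 140.  77.]
 [612. 131.  77.]]
```

```bash
python3 -m handwheel '[[0,0,0.02,0,0,0,0],[0,0,0.015,0,0,0,0],[0,0,0.004,0,0,0,0],[0,0,0,0,0,0,0],[0,0,0,0,0,0,0]]' | grep -E "pos|force: \["; python3 -m handwheel '[[0,0,0.001,0,0,0,0],[0,0,0.001,0,0,0,0],[0,0,0,0,0,0,0]]'| grep -E "pos|force: \[";python3 -m handwheel '[[0,0,0.001,0,0,0,0],[0,0,0.001,0,0,0,0],[0,0,0,0,0,0,0]]'| grep -E "pos|force: \["
```

```text
position: [606.3, 127.0, 15.8]
force: [-0.5, 0.6, -0.6]
position: [605.6, 126.9, 12.8]
force: [0.0, -0.3, -0.4]
position: [604.7, 126.8, 9.7]
force: [1.3, -0.4, 0.2]
```

```bash
python3 -m handwheel '[[0,0,0.001,0,0,0,0],[0,0,0,0,0,0,0]]' | grep -E "pos|force: \["; python3 -m handwheel '[[0,0,0.001,0,0,0,0],[0,0,0,0,0,0,0]]'| grep -E "pos|force: \["
```

```text
position: [604.7, 126.8, 8.6]
force: [0.7, -0.1, 0.4]
position: [604.7, 126.8, 7.6]
force: [-0.3, -0.2, 0.3]
```

```bash
python3 -m handwheel '[[0,0,0.001,0,0,0,0],[0,0,0,0,0,0,0]]' | grep -E "pos|force: \["; python3 -m handwheel '[[0,0,0.001,0,0,0,0],[0,0,0,0,0,0,0]]'| grep -E "pos|force: \[";python3 -m handwheel '[[0,0,0.001,0,0,0,0],[0,0,0,0,0,0,0]]'| grep -E "pos|force: \["; python3 -m handwheel '[[0,0,0.001,0,0,0,0],[0,0,0,0,0,0,0]]'| grep -E "pos|force: \["
```

```text
position: [604.7, 126.8, 6.6]
force: [0.2, -0.4, -0.1]
position: [604.7, 126.8, 5.7]
force: [-0.8, 0.0, -0.4]
position: [604.8, 126.8, 5.5]
force: [-2.1, 0.0, 3.8]
position: [604.9, 126.8, 5.5]
force: [-4.4, -1.2, 8.9]
```

Far-left is firm too (9 N with no give). Next is far-right, passing over the housing.

```bash
python3 -m handwheel '[[0,0,-0.035,0,0,0,0],[0,0,-0.035,0,0,0,0],[0,0,-0.035,0,0,0,0],[0,0,-0.035,0,0,0,0],[0,0,-0.035,0,0,0,0],[0,-0.035,0,0,0,0,0],[0,-0.035,0,0,0,0,0],[0,-0.035,0,0,0,0,0],[0,-0.035,0,0,0,0,0],[0,-0.035,0,0,0,0,0]]'; python3 -m handwheel '[[0,-0.035,0,0,0,0,0],[0,-0.025,0,0,0,0,0],[0,0,0.03,0,0,0,0],[0,0,0.03,0,0,0,0],[0,0,0.03,0,0,0,0],[0,0,0.03,0,0,0,0],[0,0,0,0,0,0,0],[0,0,0,0,0,0,0]]'; python3 -c "
from h import *
print(go(618.7,-107.5,12))"
```

```text
t: 13.27
position: [615.8, -49.3, 179.0]
orientation: [-0.1, 3.139, -0.0]
force: [0.1, 0.2, -0.1]
gripper_width: 0.0
finger_force: 0.0
t: 13.93
position: [617.5, -107.1, 57.0]
orientation: [0.099, -3.135, -0.002]
force: [0.7, -0.0, -0.4]
gripper_width: 0.004
finger_force: 0.0
[-0.0014 -0.0005  0.045 ]
```

```bash
python3 -m handwheel '[[0,0,0.02,0,0,0,0],[0,0,0.015,0,0,0,0],[0,0,0.007,0,0,0,0],[0,0,0,0,0,0,0],[0,0,0,0,0,0,0]]' | grep -E "pos|force: \["; python3 -m handwheel '[[0,0,0.001,0,0,0,0],[0,0,0.001,0,0,0,0],[0,0,0,0,0,0,0],[0,0,0,0,0,0,0]]'| grep -E "pos|force: \[";python3 -m handwheel '[[0,0,0.001,0,0,0,0],[0,0,0.001,0,0,0,0],[0,0,0,0,0,0,0]]'| grep -E "pos|force: \["
```

```text
position: [620.8, -107.9, 18.4]
force: [0.2, 0.9, 0.1]
position: [620.1, -107.8, 15.5]
force: [-0.3, 0.1, -1.0]
position: [619.4, -107.7, 12.6]
force: [1.1, 0.1, -0.1]
```

```bash
python3 -m handwheel '[[0,0,0.002,0,0,0,0],[0,0,0.002,0,0,0,0],[0,0,0.001,0,0,0,0],[0,0,0,0,0,0,0],[0,0,0,0,0,0,0]]' | grep -E "pos|force: \["; python3 -m handwheel '[[0,0,0.001,0,0,0,0],[0,0,0,0,0,0,0]]'| grep -E "pos|force: \[";python3 -m handwheel '[[0,0,0.001,0,0,0,0],[0,0,0,0,0,0,0]]'| grep -E "pos|force: \["; python3 -m handwheel '[[0,0,0.001,0,0,0,0],[0,0,0,0,0,0,0]]'| grep -E "pos|force: \["; python3 -m handwheel '[[0,0,0.001,0,0,0,0],[0,0,0,0,0,0,0]]'| grep -E "pos|force: \["
```

```text
position: [619.4, -107.7, 7.6]
force: [0.4, 0.3, 0.1]
position: [619.6, -107.7, 6.8]
force: [0.4, -0.3, -0.5]
position: [619.6, -107.7, 5.7]
force: [-1.5, 0.4, -0.7]
position: [619.8, -107.7, 5.3]
force: [-1.8, 0.0, 2.5]
position: [619.8, -107.7, 5.2]
force: [-2.6, 0.5, 8.7]
```

Far-right is firm, so near-right should be the one. It still has to be pressed.

```bash
python3 -m handwheel '[[0,0,-0.035,0,0,0,0],[0,0,-0.035,0,0,0,0],[0,0,-0.035,0,0,0,0],[0,0,-0.035,0,0,0,0],[0.031,0,0,0,0,0,0],[0.031,0,0,0,0,0,0],[0.031,0,0,0,0,0,0],[0.031,0,0,0,0,0,0],[0.031,0,0,0,0,0,0],[0.031,0,0,0,0,0,0]]'; python3 -m handwheel '[[0,0,0,0,0,0,0],[0,0,0.03,0,0,0,0],[0,0,0.03,0,0,0,0],[0,0,0.03,0,0,0,0],[0,0,0.03,0,0,0,0],[0,0,0,0,0,0,0],[0,0,0,0,0,0,0]]'; python3 -c "
from h import *
print(go(435,-119.3,10))"
```

```text
t: 16.85
position: [432.5, -119.3, 143.7]
orientation: [-0.099, 3.14, -0.0]
force: [-0.6, 0.3, 0.6]
gripper_width: -0.002
finger_force: 0.0
t: 17.43
position: [432.4, -118.6, 22.7]
orientation: [0.099, -3.136, -0.003]
force: [0.2, 0.1, 0.5]
gripper_width: 0.003
finger_force: 0.0
[-0.0026 -0.0009  0.0127]
```

```bash
python3 -m handwheel '[[-0.002,0,0.006,0,0,0,0],[0,0,0.006,0,0,0,0],[0,0,0.001,0,0,0,0],[0,0,0,0,0,0,0],[0,0,0,0,0,0,0]]' | grep -E "pos|force: \["; python3 -m handwheel '[[0,0,0.001,0,0,0,0],[0,0,0.001,0,0,0,0],[0,0,0,0,0,0,0]]'| grep -E "pos|force: \[";python3 -m handwheel '[[0,0,0.001,0,0,0,0],[0,0,0.001,0,0,0,0],[0,0,0,0,0,0,0]]'| grep -E "pos|force: \["
```

```text
position: [436.6, -119.5, 11.5]
force: [0.2, 0.0, 0.6]
position: [436.0, -119.3, 8.9]
force: [0.3, 0.7, -0.1]
position: [435.8, -119.2, 6.6]
force: [0.8, -0.0, -0.2]
```

```bash
python3 -m handwheel '[[0,0,0.001,0,0,0,0],[0,0,0.001,0,0,0,0],[0,0,0,0,0,0,0]]'| grep -E "pos|force: \["; python3 -m handwheel '[[0,0,0.001,0,0,0,0],[0,0,0,0,0,0,0]]'| grep -E "pos|force: \["
```

```text
position: [435.9, -119.3, 4.7]
force: [-1.1, 0.1, 1.5]
position: [435.9, -119.3, 3.8]
force: [-1.6, 0.6, 2.0]
```

It gives, so I'll press on to the stop and hold.

```bash
python3 -m handwheel '[[0,0,0.001,0,0,0,0],[0,0,0.001,0,0,0,0],[0,0,0,0,0,0,0]]'| grep -E "pos|force: \["; python3 -m handwheel '[[0,0,0.001,0,0,0,0],[0,0,0,0,0,0,0],[0,0,0,0,0,0,0],[0,0,0,0,0,0,0]]'| grep -E "pos|force: \["; python3 -m handwheel '[[0,0,0.0005,0,0,0,0],[0,0,0,0,0,0,0],[0,0,0,0,0,0,0],[0,0,0,0,0,0,0]]'| grep -E "pos|force: \["
```

```text
position: [435.9, -119.3, 1.8]
force: [-1.8, -0.4, 1.9]
position: [435.9, -119.3, 1.4]
force: [-1.7, 1.4, 7.4]
position: [435.9, -119.3, 1.3]
force: [-4.0, 0.5, 10.0]
```

Near-right gave about 4 mm and then firmed at 10 N, so that is the rocking corner. Now I move behind its shim.

```bash
python3 -m handwheel '[[0,0,-0.03,0,0,0,0],[0,0,-0.03,0,0,0,0],[0,0,-0.01,0,0,0,0],[-0.008,-0.0305,0,0,0,0,0],[-0.008,-0.0305,0,0,0,0,0],[-0.008,-0.0305,0,0,0,0,0],[-0.008,-0.0305,0,0,0,0,0],[0,0,0.03,0,0,0,0],[0,0,0.02,0,0,0,0],[0,0,0,0,0,0,0]]'; python3 -m handwheel '[[0,0,0,0,0,0,0],[0,0,0,0,0,0,0]]'; python3 - <<'E'
from h import *
print(go(476.8,-239.8,-11))
from rig import viewer
d=viewer.capture("top"); cv2.imwrite("pics/t2.png",cv2.resize(d["color"][190:280,260:380],None,fx=6,fy=6,interpolation=cv2.INTER_CUBIC))
E
```

```text
t: 20.52
position: [472.3, -237.4, 16.1]
orientation: [0.097, -3.134, -0.008]
force: [-1.6, 0.5, -0.8]
gripper_width: 0.0
finger_force: 0.0
t: 20.68
position: [475.9, -238.9, 20.8]
orientation: [-0.099, 3.14, -0.0]
force: [-0.4, -0.0, 0.2]
gripper_width: -0.002
finger_force: 0.0
[-0.0009 -0.0009  0.0318]
```

View pics/t2.png

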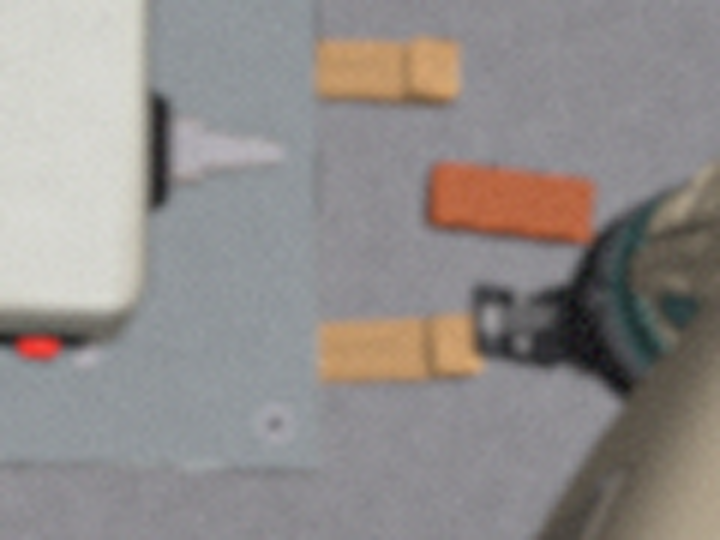

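The crop shows the shim heel from (428,348) to (483,345), and the gripper linkage overhanging at (495,322). I'll check the sideways alignment.

```bash
python3 - <<'E'
from h import *
d=np.load("top0.npz"); c=lambda u,v,z:px2w(d,260+u/6,190+v/6,z)[:2].round(1)
print("heel ctr",c(456,346,26),"front/back corners",c(478,315,26),c(480,374,26),"stop",c(428,320,26),c(430,376,26),"tongue at plate",c(320,323,10),c(320,380,10))
for z in(60,80,100): print("link",z,c(478,287,z),c(478,355,z))
from rig import viewer
d=viewer.capture("top"); r=d["range_z"]; M=R.from_rotvec(d["rvec"]).as_matrix()
v,u=np.mgrid[:384,:512]; P=np.stack([(u-d["cx"])/d["fx"]*r,(v-d["cy"])/d["fy"]*r,r],-1); W=(P-d["tvec"])@M
for rr in range(236,252,2): print(rr,[tuple(W[rr,k].round(0)) for k in (339,342,345,348)])
E
```

```text
heel ctr [ 470.5 -191.4] front/back corners [ 483.7 -199.7] [ 460.1 -201.4] stop [ 479.9 -179.7] [ 457.6 -181.4] tongue at plate [ 476.9 -138.3] [ 453.7 -139.6]
link 60 [ 490.2 -192.7] [ 463.7 -193.7]
link 80 [ 487.4 -188.9] [ 461.5 -189.9]
link 100 [ 484.5 -185. ] [ 459.2 -186. ]
236 [(np.float64(503.0), np.float64(-202.0), np.float64(2.0)), (np.float64(504.0), np.float64(-210.0), np.float64(1.0)), (np.float64(505.0), np.float64(-218.0), np.float64(-2.0)), (np.float64(505.0), np.float64(-225.0), np.float64(0.0))]
238 [(np.float64(479.0), np.float64(-177.0), np.float64(132.0)), (np.float64(480.0), np.float64(-184.0), np.float64(130.0)), (np.float64(482.0), np.float64(-193.0), np.float64(121.0)), (np.float64(500.0), np.float64(-225.0), np.float64(-0.0))]
240 [(np.float64(475.0), np.float64(-178.0), np.float64(131.0)), (np.float64(476.0), np.float64(-184.0), np.float64(133.0)), (np.float64(478.0), np.float64(-193.0), np.float64(122.0)), (np.float64(476.0), np.float64(-195.0), np.float64(141.0))]
242 [(np.float64(471.0), np.float64(-178.0), np.float64(131.0)), (np.float64(471.0), np.flo
[... 428 characters left out ...]
loat64(-179.0), np.float64(129.0)), (np.float64(463.0), np.float64(-185.0), np.float64(131.0)), (np.float64(464.0), np.float64(-192.0), np.float64(126.0)), (np.float64(466.0), np.float64(-201.0), np.float64(115.0))]
248 [(np.float64(458.0), np.float64(-179.0), np.float64(131.0)), (np.float64(459.0), np.float64(-185.0), np.float64(131.0)), (np.float64(460.0), np.float64(-193.0), np.float64(121.0)), (np.float64(462.0), np.float64(-202.0), np.float64(111.0))]
250 [(np.float64(466.0), np.float64(-200.0), np.float64(22.0)), (np.float64(469.0), np.float64(-211.0), np.float64(1.0)), (np.float64(470.0), np.float64(-219.0), np.float64(-1.0)), (np.float64(460.0), np.float64(-206.0), np.float64(92.0))]
```

```bash
python3 -m handwheel '[[-0.001,0,0.015,0,0,0,0],[0,0,0.01,0,0,0,0],[0,0,0.006,0,0,0,0],[0,0,0,0,0,0,0],[0,0,0,0,0,0,0],[0,0,0,0,0,0,0]]'; python3 -m handwheel '[[0,0.005,0,0,0,0,0],[0,0.005,0,0,0,0,0],[0,0.005,0,0,0,0,0],[0,0.005,0,0,0,0,0],[0,0,0,0,0,0,0],[0,0,0,0,0,0,0]]'
```

```text
t: 21.28
position: [476.9, -239.1, -10.2]
orientation: [-0.099, 3.14, -0.001]
force: [0.4, -0.6, -0.4]
gripper_width: 0.001
finger_force: 0.0
t: 21.78
position: [475.2, -218.5, -10.6]
orientation: [0.1, -3.14, 0.0]
force: [0.1, 0.1, 0.1]
gripper_width: -0.001
finger_force: 0.0
```

```bash
python3 -m handwheel '[[0,0.004,0,0,0,0,0],[0,0.004,0,0,0,0,0],[0,0.004,0,0,0,0,0],[0,0.004,0,0,0,0,0],[0,0.004,0,0,0,0,0],[0,0.004,0,0,0,0,0],[0,0,0,0,0,0,0],[0,0,0,0,0,0,0]]'; python3 - <<'E'
from h import *
from rig import viewer
d=viewer.capture("scene")
cv2.imwrite("pics/s3.png",cv2.resize(d["color"][120:220,170:290],None,fx=6,fy=6,interpolation=cv2.INTER_CUBIC))
E
```

```text
t: 22.45
position: [473.6, -194.5, -10.8]
orientation: [0.1, -3.14, -0.001]
force: [-0.4, 0.6, 0.3]
gripper_width: -0.003
finger_force: 0.0
```

View pics/s3.png

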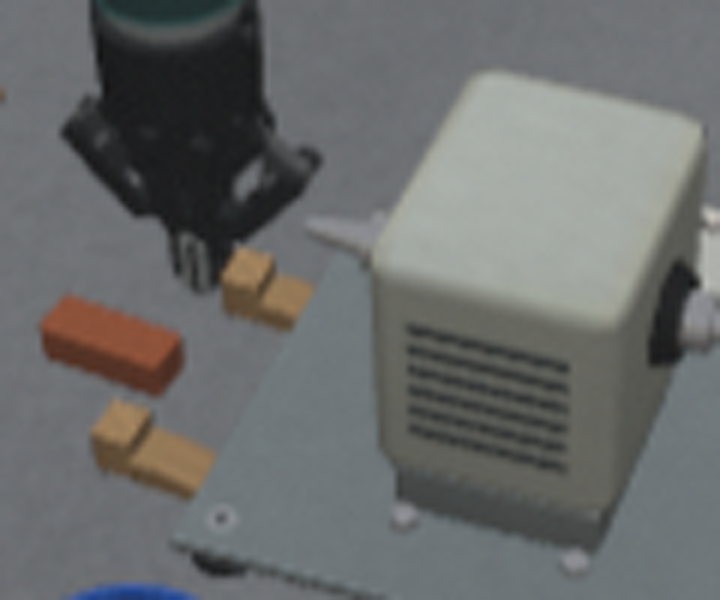

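The crop shows the fingers at (197,280) against the heel at (245,275). The shim has moved in and stays square, with about half its tongue still showing. I'll keep pushing.

```bash
python3 -m handwheel '[[0,0.004,0,0,0,0,0],[0,0.004,0,0,0,0,0],[0,0.004,0,0,0,0,0],[0,0.004,0,0,0,0,0],[0,0,0,0,0,0,0],[0,0,0,0,0,0,0]]' | grep -E "pos|force: \["; python3 -m handwheel '[[0,0.002,0,0,0,0,0],[0,0.002,0,0,0,0,0],[0,0,0,0,0,0,0],[0,0,0,0,0,0,0]]' | grep -E "pos|force: \["; python3 -m handwheel '[[0,0.001,0,0,0,0,0],[0,0.001,0,0,0,0,0],[0,0,0,0,0,0,0],[0,0,0,0,0,0,0]]' | grep -E "pos|force: \["
```

```text
position: [472.7, -178.6, -10.7]
force: [0.6, 0.7, 0.1]
position: [472.5, -175.0, -10.7]
force: [0.6, -0.9, -0.1]
position: [472.4, -173.0, -10.7]
force: [-0.2, -0.3, 0.3]
```

```bash
python3 -m handwheel '[[0,0.001,0,0,0,0,0],[0,0.001,0,0,0,0,0],[0,0,0,0,0,0,0]]' | grep -E "pos|force: \["; python3 -m handwheel '[[0,0.001,0,0,0,0,0],[0,0,0,0,0,0,0]]' | grep -E "pos|force: \["; python3 -m handwheel '[[0,0.001,0,0,0,0,0],[0,0,0,0,0,0,0]]' | grep -E "pos|force: \["
```

```text
position: [472.3, -171.0, -10.6]
force: [-0.0, 0.4, 0.5]
position: [472.3, -170.0, -10.7]
force: [0.1, 0.1, -0.3]
position: [472.3, -169.4, -10.6]
force: [-0.8, -1.5, -0.9]
```

```bash
python3 -m handwheel '[[0,0.0007,0,0,0,0,0],[0,0,0,0,0,0,0]]' | grep -E "pos|force: \["; python3 -m handwheel '[[0,0.0007,0,0,0,0,0],[0,0,0,0,0,0,0],[0,0,0,0,0,0,0]]' | grep -E "pos|force: \["
```

```text
position: [472.3, -169.3, -10.5]
force: [-0.6, -3.1, -0.7]
position: [472.3, -169.3, -10.5]
force: [0.2, -6.5, -1.0]
```

The heel is seated: motion has stopped at 6.5 N, where home was predicted. I'll back off and check.

```bash
python3 -m handwheel '[[0,-0.01,0,0,0,0,0],[0,-0.02,0,0,0,0,0],[0,-0.03,0,0,0,0,0],[0,0,-0.03,0,0,0,0],[0,-0.03,-0.03,0,0,0,0],[0,-0.03,-0.03,0,0,0,0],[0,-0.03,-0.03,0,0,0,0],[0,-0.03,-0.03,0,0,0,0],[0,-0.03,0,0,0,0,0],[0,0,0,0,0,0,0]]'; python3 - <<'E'
from h import *
from rig import viewer
a=viewer.capture("scene"); b=viewer.capture("top")
f=lambda i:cv2.resize(i,None,fx=4,fy=4,interpolation=cv2.INTER_CUBIC)
cv2.imwrite("pics/end.png",np.vstack([f(a["color"][140:210,170:300]),f(b["color"][200:270,230:360])]))
E
```

```text
t: 25.5
position: [487.8, -382.2, 140.6]
orientation: [-0.093, 3.133, -0.011]
force: [0.9, 0.9, -0.4]
gripper_width: 0.002
finger_force: 0.0
```

View pics/end.png

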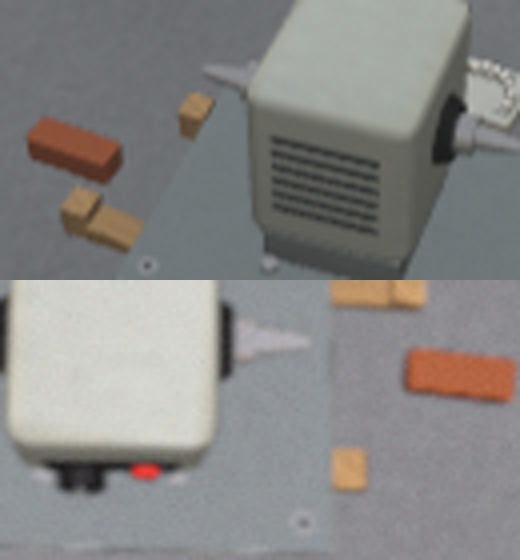

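The near-right heel sits flush and square on the plate's edge at (195,115) in the upper crop and (350,468) in the lower one. Nothing else in view has moved.

```bash
python3 -m handwheel '[[0,0,0,0,0,0,0],[0,0,0,0,0,0,0],[0,0,0,0,0,0,0]]' | head -1; python3 -c "
from rig import ctrl; print(ctrl.finish_job())"
```

```text
t: 25.85
the job is handed in; nothing more can be done
None
```

The near-right corner was the one that rocked; its shim is now pushed home, heel flat against the plate's edge, and I handed the job in at about 26 s (no verdict was returned).

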